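Load a cup on the bench shaker and set its click dial

TASK

Unlock the top cup of the nested stack by twisting it anticlockwise (seen from above), lift it off upright, and set it down, without dropping it, in the middle of the round rubber pad on the shaker; let go of it. Then turn the shaker's click dial clockwise to position 5 (counting clicks from 0), let go of the dial, and press the start button all the way in. Leave the mug, the screwdriver and the glass dish where they are, and back away from everything at the end.

Things in the scene. Friction and masses are not known exactly. Their poses are not given: they have to be found in the camera images.
- stack: Fixed stand with a round dark steel foot 110 mm across, holding two clamped nested aluminium cups that carry the loose top cup. Origin: centre of its underside on the bench; z up. The rim of the upper clamped cup is 114 mm above the bench.
- hook (a point): Top of one of two hooks that stand opposite each other on the upper clamped cup (along the stack's +x, this one, and -x). Axes as the stack's; 126 mm above the bench. Each is a tab over an ear of the top cup, 29 to 40 mm from the stack's axis, ending 6 mm beyond the x line on its open, anticlockwise side; a wall closes its clockwise side.
- cup: The top cup, loose, aluminium, about 60 g: round, open, 70 mm tall, outside 42 mm wide at the foot, 58 mm at the rim, wall 2 mm. Origin: centre of its underside; z up. Two ears along its +x and -x reach 36 mm from its axis, 10 mm wide, 36 to 40.5 mm above its underside. Grip it across its y (no ears, no hooks there), fingertips 36 mm or more above its underside.
- cup_rim (a point): Centre of the top cup's mouth, axes as the cup's. In the stack: 150 mm above the bench, underside at 80 mm, ears under the hooks (cup x within 5 degrees of stack x), 1.5 mm of vertical play. Turned anticlockwise from above by 25 degrees or more (30 to 80 is comfortable) it is free and lifts straight out, its underside clear of all at 126 mm; clockwise it is blocked.
- shaker: Fixed grey bench shaker, 280 mm long (x), 220 mm wide (y). Origin: on the bench under its centre line, 150 mm behind its front; z up; its low front faces -x. Rear block: flat top 75 mm high, x = -50 to +130 mm. Front: black panel sloping 28 degrees from level, 22 mm high at x = -150 rising to 76 mm at x = -48, with the dial (left, +y) and the start button (right, -y).
- pad (a point): Centre of the top of the round black rubber pad, 64 mm across, 83 mm above the bench, where the cup shall stand, in the middle of a flat aluminium disc of 150 mm on the shaker's rear block. Axes as the shaker's.
- dial (a joint): Angle of the click dial in rad, growing clockwise as seen looking onto the panel. Nine click positions 0 to 8, 20 degrees (0.349 rad) apart: 0 rad is position 0 (left stop), 1.745 position 5, 2.793 position 8 (right stop). Let go, it springs into the nearest position; about 0.05 N m carries it past a click. It starts at 0, 1 or 2.
- dial_base: Fixed grey collar of the dial, 66 mm across, 6 mm high, carrying the dial. Origin on the panel on the dial's axis; z out of the panel, x straight up the slope, y to the left. White ticks around it mark positions 0 to 8, those of 0 and 5 longer. The pointer stands 80 degrees left of straight up at position 0, 20 degrees right of it at position 5.
- dial_grip (a point): Point on the dial's axis at gripping height, 36 mm out from the panel. z: along the axis out of the panel (28 degrees from vertical, leaning to the shaker's front); x: along the grip bar to its pointer end (white line); turns with the dial. The bar is 44 mm long (x), 14 mm thick (y), reaching 8 mm beyond and 24 mm below this point; under it a disc of 46 mm.
- start (a joint): Travel of the start button in m: 0 out, 0.006 fully pressed; spring-loaded, 5 N at the bottom, comes back when let go.
- start_top (a point): Centre of the top face of the start button (white, 28 mm across, 22 mm out from the panel, in a grey collar of 44 mm). z points out of the panel, the button is pressed along -z; x up the slope. It lies 110 mm to the right of the dial.
- mug: Bystander: coral mug, 84 mm across, 100 mm tall; leave alone.
- driver: Bystander: screwdriver lying on the bench, 180 mm long; leave alone.
- dish: Bystander: shallow glass dish, 90 mm across, 15 mm tall; leave alone.
Things that resemble listed ones, but are neither listed nor needed, are in the scene too. Leave any brown or orange look-alike of the cup alone.

How it is judged:
By the outcome, as a careful person would: the job done as asked, in the order asked, and still so for the second after the job is handed in, with the robot touching nothing.
It also fails if it takes over 61 s, if anything falls off the work surface, if the arm or the gripper's body presses on something with over 40 N, if the wrist force passes 120 N, or if a joint passes its speed limit or range.

ROBOT

A 6-joint arm with a two-finger parallel gripper is mounted at the origin on the work surface. World frame = base frame: x ahead of the robot, y to its left, z up, the work surface at z = 0. Lengths are in m, angles in degrees, forces in N, time in s.
With the tool pointing down it reaches from about 0.35 to 0.875 m from the base axis. Payload 4.2 kg.
Tool frame: the origin (TCP) lies midway between the tips of the shut fingers; the grasp point (between the pads) lies 19 mm behind it; z points along the fingers, y is the line along which they close (so a half turn about z gives the same grasp; the last joint's range is limited). The gripper opens to 87 mm and grips with 3 to 60 N. Pads are 19 mm wide; open, the fingers measure 117 mm over their backs; the gripper's body (75 mm by 190 mm) begins 51 mm behind the grasp point.
Start: joints at [-51.245, 22.042, 0.453, 0, -68.411, -14.817], TCP at [0.254, -0.571, 0.223] pointing down, gripper open.
Joint ranges: [-179.83, 179.83], [-69.29, 118.12], [-61.27, 80.66], [-181.25, 117.63], [-171.15, -9.14], [-177.46, 177.46]. Speed limits (degrees/s): [159.86, 159.86, 180, 180, 180, 180].

INTERFACE

Orientations are given as a 3x3 rotation matrix whose columns are the frame's x, y, z axes.
In Python, from station import sense, capture, finish_job, silhouettes, landmark_of gives the robot as it stands.
- The arm moves only by the tool step_arm, never from a script. Its arguments are lists of equal length, an entry for each row: "linear": the shift along the tool's x, y, z in mm, a list of three; "delta_rot": the turn, a rotation vector about the tool's x, y, z in rad, a list of three; "grip": the finger opening in mm, from 0 to 87. A call has 1 to 10 rows; each row shifts and turns the commanded pose from where the row before left it, along the tool's axes as they then stand; what a row does not reach is not made up. A row lasts 1/8 s, in which the tool goes at most 62.5 mm and 10.7 degrees, less where a joint would pass 70% of its speed; a pose out of reach is approached as far as the arm can. A call with a gripper value outside its range is refused whole. The fingers move at their own pace and stop on an object; the grip force is fixed at half the most. Time passes only in rows, so rows that do not move let the fingers close. It gives the time, the measured TCP pose, the force, the opening and the grip force at its end, in the units of the state.
- sense(): the state, without advancing time (a new reading comes with each control period).
- capture(name): name is "scene" or "side" or "wrist"; returns a dict with "img" (384x512x3 uint8, red, green, blue), "fx", "fy", "cx", "cy" (pixels), "k1" (the pictures are not rectified: a ray, as slopes to the right and down, at radius r is drawn at 1 + k1 r^2 times it, then the intrinsics apply), "world_to_cam" (4x4, takes a point from world to camera coordinates); the wrist camera has in their place "mount" (4x4, takes a point from camera to tool coordinates, whose origin is the TCP and whose axes are the flange's). Camera axes: x right, y up, looking along -z (the intrinsics and any distortion apply to the point x, -y, -z); pixel columns grow to the right and rows downward; lengths in m; the calibration is good to about 2 mm. A picture is of the moment at which its call begins: read the wrist's pose just before it. There is no depth.
- finish_job(): hands the job in; it is judged then, once.
Trained networks look in the newest picture that a camera, given by its name, has taken for a name from the list of things; names that differ only in an ending like _2 or _b are one class to them, and where a whole thing is asked for, a point or a joint stands for the part that bears it (a point fixed in the world has none). Each returns a list of dicts, best first, with "score" (0 to 1); they miss things now and then, are a little off and sometimes report something else, mostly with a low value. They report only what shows in the picture. A call takes as long as a camera call. They do not tell look-alikes from the thing itself.
- silhouettes(camera, label): "mask" (384x512 bool, what is visible of it) and "point" ([column, row] in pixels, amid what is visible of it).
- landmark_of(camera, label): "point" ([column, row] in pixels: a listed point, or the origin of a listed thing).
The state is a dict: "time_s": time; "joints": joint angles; "joint_velocities": joint speeds; "effort": joint torques, N m; "tcp_pos": TCP position; "ee_rot": TCP orientation; "wrist_force": force on the tool from outside, world axes, zero at the start; "moment": the same for the moment, N m; "gripper_width": opening from 0.0 (shut) to 1.0 (fully open); "gripper_force": force on a finger pad.
Only numpy, scipy, OpenCV 4.12 (cv2) and the standard library are available. Lean on these libraries where they do the work, as an engineer would, in place of code of your own. Each camera call takes 0.05 s, during which the arm holds its last target. There are 200 camera calls.

## Working session

There is one attempt and no reset: what is moved stays moved. The work goes in short steps, Python scripts to look and compute and a tool call to move; the robot and the scene stay as the last step left them, time stands still between calls to the robot, and variables do not carry over. Pictures are saved under pics/ and viewed, at most 10 in all, crops included, and the job is handed in when it is done.

Besides the shell and the picture viewer there is one more tool, called by a JSON object that holds its "name" and its "arguments". step_arm: Moves the arm, as the interface text tells. Its arguments: {"type":"object","properties":{"linear":{"type":"array"},"delta_rot":{"type":"array"},"grip":{"type":"array"}},"required":["linear","delta_rot","grip"]}

```bash
mkdir -p pics; cat > h.py <<'E'
import numpy as np, cv2
from station import sense, capture, finish_job, silhouettes, landmark_of
def cam(c, s=None):
    """returns R,t cam->world"""
    if 'world_to_cam' in c: M=np.linalg.inv(np.array(c['world_to_cam']))
    else:
        T=np.eye(4);T[:3,:3]=np.array(s['ee_rot']);T[:3,3]=s['tcp_pos'];M=T@np.array(c['mount'])
    return M
def ray(c,M,p):
    K=np.array([[c['fx'],0,c['cx']],[0,c['fy'],c['cy']],[0,0,1.]])
    u=cv2.undistortPoints(np.array([[p]],float),K,np.array([c['k1'],0,0,0,0.]))[0,0]
    d=M[:3,:3]@np.array([u[0],-u[1],-1.]);return M[:3,3],d/np.linalg.norm(d)
def atz(c,M,p,z):
    o,d=ray(c,M,p);return o+d*(z-o[2])/d[2]
def proj(c,M,P):
    q=np.linalg.inv(M)@np.r_[P,1];a=q[0]/-q[2];b=-q[1]/-q[2];f=1+c['k1']*(a*a+b*b)
    return np.array([c['fx']*a*f+c['cx'],c['fy']*b*f+c['cy']])
def tri(rs):
    A=np.zeros((3,3));b=np.zeros(3)
    for o,d in rs:
        Q=np.eye(3)-np.outer(d,d);A+=Q;b+=Q@o
    P=np.linalg.solve(A,b);return P,[np.linalg.norm((np.eye(3)-np.outer(d,d))@(P-o))*1e3 for o,d in rs]
E
cat > a.py <<'E'
from h import *
np.set_printoptions(precision=4,suppress=True)
im=[]
for n in('scene','side'):
    c=capture(n);M=cam(c);im.append(c['img'])
    print(n,'cam',M[:3,3])
    for l,z in (('stack',0),('hook',.126),('cup_rim',.15),('cup',.08),('shaker',0),('pad',.083),('dial_base',None),('dial_grip',None),('start_top',None),('mug',0),('driver',0),('dish',0)):
        for r in landmark_of(n,l)[:3]:
            print(l,round(r['score'],2),np.round(r['point'],1),atz(c,M,r['point'],.06 if z is None else z))
cv2.imwrite('pics/s.png',cv2.cvtColor(im[0],4));cv2.imwrite('pics/d.png',cv2.cvtColor(im[1],4))
E
python3 a.py
```

```text
scene cam [1.134  0.3736 0.888 ]
stack 0.96 [316.8 240.9] [0.5942 0.1891 0.    ]
hook 0.71 [307.2 219.4] [0.637  0.1735 0.126 ]
cup_rim 0.95 [326.  207.8] [0.6059 0.1968 0.15  ]
cup_rim 0.83 [317.6 309.5] [0.8054 0.2896 0.15  ]
cup_rim 0.79 [329.1 168.2] [0.5076 0.1506 0.15  ]
cup 0.9 [322.5 226.6] [0.6043 0.1981 0.08  ]
cup 0.9 [326.3 183.1] [0.4927 0.1463 0.08  ]
cup 0.89 [365.  286.1] [0.6789 0.3344 0.08  ]
shaker 0.87 [184.6 164.6] [ 0.5892 -0.2141  0.    ]
pad 0.78 [174.7 151.6] [ 0.6214 -0.2065  0.083 ]
dial_base 0.59 [219.7 127.1] [ 0.4708 -0.1843  0.06  ]
dial_grip 0.8 [220.8 117.9] [ 0.4407 -0.2036  0.06  ]
dial_grip 0.71 [198.8 262. ] [0.8163 0.0249 0.06  ]
dial_grip 0.65 [180.7 114.5] [ 0.4928 -0.3006  0.06  ]
start_top 0.46 [180.5 111.9] [ 0.4851 -0.3079  0.06  ]
mug 0.56 [200.2 260.8] [0.7892 0.0003 0.    ]
driver 0.71 [246.3 203.1] [ 0.599  -0.0076  0.    ]
dish 0.61 [291.9 149.4] [ 0.3786 -0.0107  0.    ]
side cam [0.3348 0.7273 0.8996]
stack 0.77 [231.2 283.4] [0.6109 0.1914 0.    ]
cup_rim 0.92 [189.  319.7] [0.6089 0.3806 0.15  ]
cup_rim 0.75 [149.9 275.2] [0.7258 0.3165 0.15  ]
cup_rim 0.72 [307.7 267. ] [0.4343 0.1954 0.15  ]
cup 0.95 [306.3 282.4] [0.4358 0.1854 0.08  ]
cup 0.93 [178.1 256.6] [0.726  0.2119 0.08  ]
cup 0.9 [149.9 289.6] [0.7444 0.3111 0.08  ]
shaker 0.57 [294.8 173.5] [ 0.5768 -0.2178  0.    ]
pad 0.61 [279.8 151.5] [ 0.6191 -0.2037  0.083 ]
dial_base 0.8 [326.9 174.8] [ 0.477  -0.1773  0.06  ]
dial_grip 0.48 [336.5 164.2] [ 0.4618 -0.2278  0.06  ]
start_top 0.51 [336.1 142.9] [ 0.4833 -0.319   0.06  ]
mug 0.96 [198.2 207. ] [ 0.7872 -0.0073  0.    ]
mug 0.28 [334.3 141.7] [ 0.5006 -0.3978  0.    ]
driver 0.6 [265.8 221.8] [ 0.5963 -0.0155 -0.    ]
driver 0.57 [335.1 166.5] [ 0.4726 -0.2847  0.    ]
driver 0.38 [228.4 246.5] [0.6583 0.0919 0.    ]
dish 0.76 [344.4 242.3] [ 0.3867 -0.0133  0.    ]
```

```bash
python3 -c "
import cv2
for n in 'sd': cv2.imwrite('pics/%sb.png'%n,cv2.resize(cv2.imread('pics/%s.png'%n),(800,600),interpolation=2))"
```

```text
(no output)
```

View pics/sb.png

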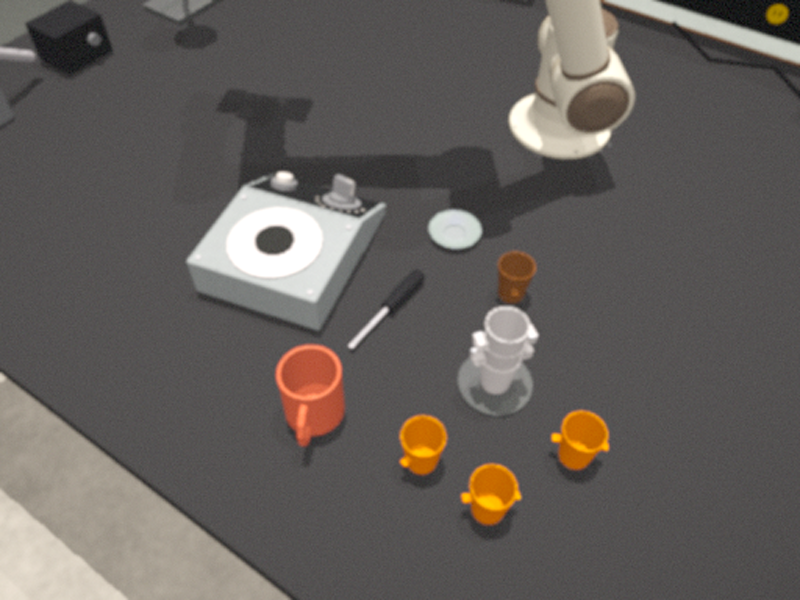

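View pics/db.png

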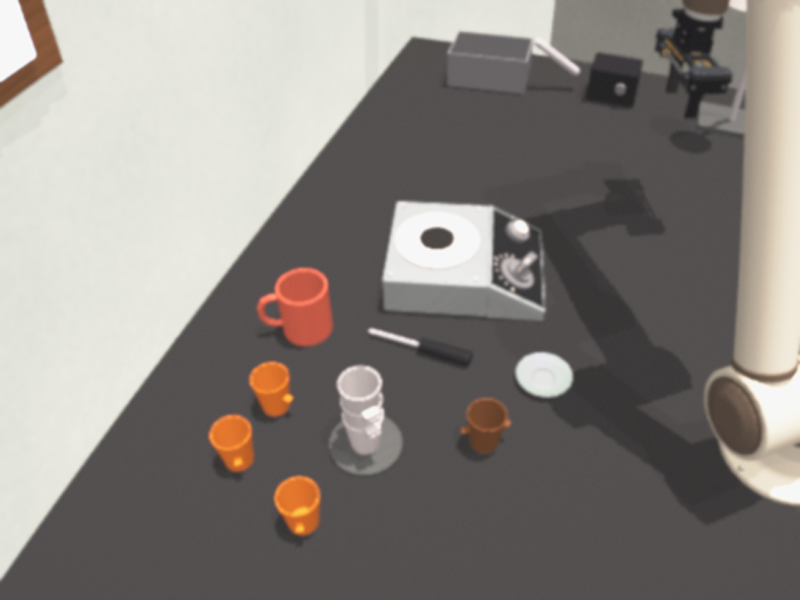

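The stack stands at image centre-right, with its top cup at scene (508,325) in the enlarged picture and the hooks left and right of it at (480,348) and (530,330). The shaker is at left, with its pad at (275,240) and its dial and button behind. The networks agree with this to about 1 cm. Next is the wrist camera geometry.

```bash
python3 - <<'E'
from h import *
np.set_printoptions(precision=4,suppress=True)
s=sense();print(np.array(s['ee_rot']),s['tcp_pos'],s['time_s'],s['gripper_width'])
c=capture('wrist');print(np.array(c['mount']),c['fx'],c['cx'],c['k1'])
R=np.array(s['ee_rot'])
for P in([.52,-.24,.32],):print((R.T@(np.array(P)-s['tcp_pos']))*1e3)
E
```

```text
[[-0.914  -0.4057  0.    ]
 [-0.4057  0.914  -0.    ]
 [-0.     -0.     -1.    ]] [ 0.2536 -0.5712  0.2226] 1.3 1.0000339721062188
[[-0.0012  0.9594  0.2822  0.0764]
 [ 1.      0.0013 -0.0002 -0.0009]
 [-0.0006  0.2822 -0.9594 -0.1621]
 [ 0.      0.      0.      1.    ]] 293.7592453924845 248.0524065929943 0.0026835410170513037
[-377.8663  194.6489  -97.4399]
```

{"name": "step_arm", "arguments": {"linear": [[-30, 16, -40], [-43, 22, -30], [-50, 26, -27], [-51, 26, 0], [-51, 26, 0], [-51, 26, 0], [-51, 26, 0], [-51, 27, 0], [0, 0, 0], [0, 0, 0]], "delta_rot": [[0, 0, 0], [0, 0, 0], [0, 0, 0], [0, 0, 0], [0, 0, 0], [0, 0, 0], [0, 0, 0], [0, 0, 0], [0, 0, 0], [0, 0, 0]], "grip": [87, 87, 87, 87, 87, 87, 87, 87, 87, 87]}}

```text
time_s: 2.6
tcp_pos: [0.5199, -0.2395, 0.3195]
ee_rot: [[-0.914, -0.406, -0.0], [-0.406, 0.914, -0.0], [0.0, -0.0, -1.0]]
wrist_force: [-0.6, -0.3, -0.1]
gripper_width: 0.996
gripper_force: 0.0
```

```bash
cat > b.py <<'E'
from h import *
import sys
np.set_printoptions(precision=4,suppress=True)
s=sense();c=capture('wrist');M=cam(c,s);print(np.array(s['tcp_pos']),s['joint_velocities'])
cv2.imwrite('pics/%s.png'%sys.argv[1],cv2.resize(cv2.cvtColor(c['img'],4),(800,600),interpolation=2))
for l,z in [a.split('=') for a in sys.argv[2:]]:
    for r in landmark_of('wrist',l)[:3]:
        print(l,round(r['score'],2),np.round(r['point'],1),atz(c,M,r['point'],float(z)))
E
python3 b.py w1 pad=.083 shaker=0 dial_base=.052 dial_grip=.084 start_top=.07
```

```text
[ 0.5199 -0.2395  0.3195] [-1.5071 -0.4265 -0.2465 -0.019   0.023   0.0164]
pad 0.87 [239.4 231.9] [ 0.6212 -0.2094  0.083 ]
shaker 0.8 [246.3 192.2] [ 0.5841 -0.2151  0.    ]
shaker 0.4 [291.8 146.5] [ 0.4825 -0.1786  0.    ]
dial_base 0.97 [288.8 146.1] [ 0.4803 -0.1928  0.052 ]
dial_grip 0.64 [298.  129.4] [ 0.4532 -0.1973  0.084 ]
dial_grip 0.55 [240.2 233.9] [ 0.6232 -0.2072  0.084 ]
dial_grip 0.26 [412.  132.4] [ 0.3952 -0.0566  0.084 ]
start_top 0.81 [216.6 121.3] [ 0.4886 -0.3012  0.07  ]
start_top 0.19 [240.6 231.3] [ 0.6251 -0.2061  0.07  ]
```

View pics/w1.png

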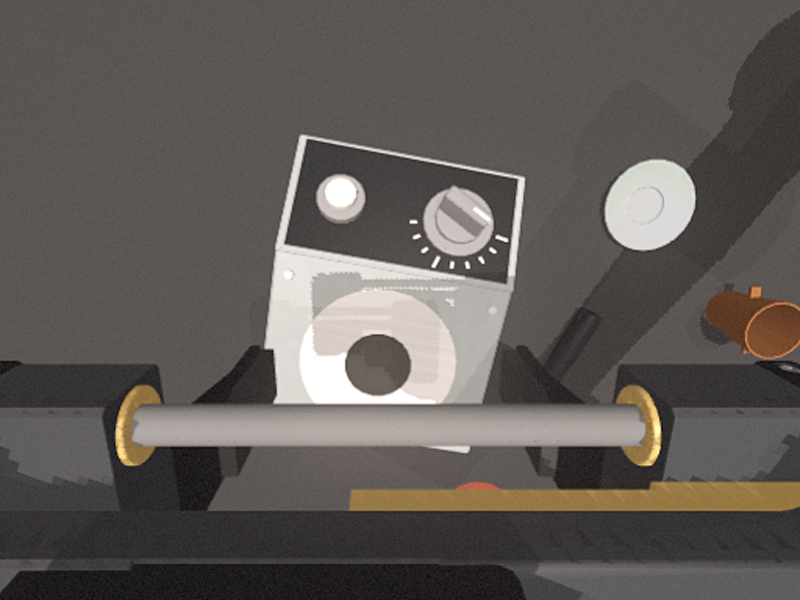

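The wrist picture shows the whole panel: button at (340,192), dial at (458,222) with its bar pointing right and slightly down, the long tick of position 0 at (502,239) and that of 5 at (436,262), and the pad at (378,365). I'll fit the shaker pose from the corners and predict the tick and pointer pixels.

```bash
cat > c.py <<'E'
from h import *
np.set_printoptions(precision=4,suppress=True)
from scipy.optimize import least_squares
s=sense();c=capture('wrist');M=cam(c,s);k=1.5625
obs=[([-.15,.11,.022],(524,178)),([-.15,-.11,.022],(302,137)),([-.048,.11,.076],(511,288)),([-.048,-.11,.076],(286,245))]
def W(p,q): 
    a=p[2];return np.array([p[0]+np.cos(a)*q[0]-np.sin(a)*q[1],p[1]+np.sin(a)*q[0]+np.cos(a)*q[1],q[2]])
f=lambda p:np.concatenate([proj(c,M,W(p,q))*k-u for q,u in obs])
r=least_squares(f,[.58,-.215,.17]);p=r.x;print('shaker',p,np.degrees(p[2]),'res',r.fun)
R=np.array([[np.cos(p[2]),-np.sin(p[2]),0],[np.sin(p[2]),np.cos(p[2]),0],[0,0,1]])
def loc(P):return R.T@(np.array(P)-[p[0],p[1],0])
print('pad loc',loc(atz(c,M,np.array([378,365])/k,.083)),loc(atz(c,M,(239.4,231.9),.083)))
# panel plane: through (-.15,0,.022) normal
a=np.radians(28);n=np.array([-np.sin(a),0,np.cos(a)]);nx=np.array([np.cos(a),0,np.sin(a)])
nw=R@n;O=W(p,[-.15,0,.022])
def onpl(u,h):
    o,d=ray(c,M,u);P=o+d*((O+nw*h-o)@nw)/(d@nw);q=loc(P)-np.array([-.15,0,.022]);return np.array([q@nx,q[1]])
print('dial base up/left on panel',onpl((288.8,146.1),0),onpl(np.array([458,222])/k,.006))
print('grip',onpl((298,129.4),.036)); print('start',onpl((216.6,121.3),.022),onpl(np.array([340,192])/k,.022))
D=onpl(np.array([458,222])/k,.006)
for i in range(9):
    t=np.radians(80-20*i);v=D+.039*np.array([np.cos(t),np.sin(t)])
    print(i,(k*proj(c,M,W(p,np.array([-.15,0,.022])+nx*v[0]+np.array([0,v[1],0])))).round(),end=' ')
    v=[D+e*np.array([np.cos(t),np.sin(t)]) for e in(-.022,.022)]
    print('bar top',[(k*proj(c,M,W(p,np.array([-.15,0,.022])+nx*w[0]+np.array([0,w[1],0])+n*.044))).round() for w in v])
x=np.ascontiguousarray(c['img'][95:185,240:350]);cv2.imwrite('pics/dial.png',cv2.resize(cv2.cvtColor(x,4),(770,630)[:2] if 0 else (733,600),interpolation=2))
E
python3 c.py
```

```text
shaker [ 0.5785 -0.2141  0.237 ] 13.577964983936402 res [ 3.9133 -1.9078  0.2684 -3.5362  5.0403  2.9166 -8.771   3.9619]
pad loc [ 0.0442 -0.0024  0.083 ] [ 0.0422 -0.0066  0.083 ]
dial base up/left on panel [0.0668 0.0428] [0.0619 0.0471]
grip [0.0553 0.0458]
start [ 0.0588 -0.0644] [ 0.0608 -0.0627]
0 [496. 238.] bar top [array([444., 197.]), array([493., 215.])]
1 [489. 250.] bar top [array([448., 190.]), array([489., 222.])]
2 [479. 259.] bar top [array([455., 185.]), array([483., 228.])]
3 [466. 264.] bar top [array([463., 182.]), array([474., 231.])]
4 [451. 264.] bar top [array([472., 182.]), array([465., 230.])]
5 [437. 259.] bar top [array([480., 185.]), array([457., 227.])]
6 [426. 250.] bar top [array([487., 191.]), array([450., 222.])]
7 [418. 238.] bar top [array([492., 198.]), array([445., 214.])]
8 [415. 224.] bar top [array([494., 206.]), array([443., 206.])]
```

View pics/dial.png

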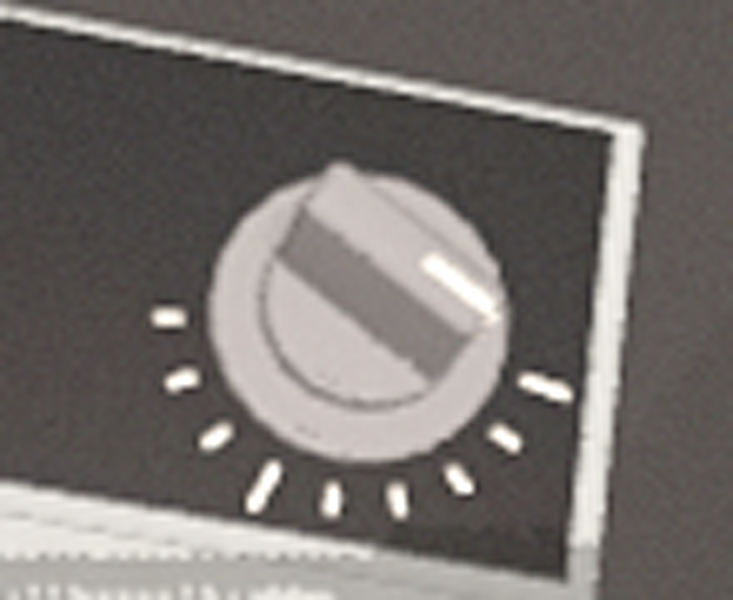

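The bar's edges slope about 37° in the image. The model gives 38° for position 1, against 20° for 0 and 57° for 2, so the dial stands at 1 and needs +80°. Now over the stack.

{"name": "step_arm", "arguments": {"linear": [[-30, 40, 0], [-30, 40, 0], [-30, 40, 0], [-31, 41, 0], [-31, 41, 0], [-31, 41, 5], [-31, 41, 5], [-30, 40, 5], [-30, 40, 5], [0, 0, 0]], "delta_rot": [[0, 0, 0], [0, 0, 0], [0, 0, 0], [0, 0, 0], [0, 0, 0], [0, 0, 0], [0, 0, 0], [0, 0, 0], [0, 0, 0], [0, 0, 0]], "grip": [87, 87, 87, 87, 87, 87, 87, 87, 87, 87]}}

```text
time_s: 4.2
tcp_pos: [0.6228, 0.2069, 0.2975]
ee_rot: [[-0.913, -0.409, -0.002], [-0.409, 0.913, -0.001], [0.003, 0.0, -1.0]]
wrist_force: [-0.0, -0.8, -0.4]
gripper_width: 0.999
gripper_force: 0.0
```

```bash
python3 b.py w2 stack=0 cup_rim=.15 hook=.126 cup=.08; python3 -c "
from h import *;print(sense()['joints'])"
```

```text
[0.6228 0.2069 0.2975] [-2.531  -2.2452 -1.3975  0.8804 -0.9421  0.6732]
stack 0.87 [245.  137.6] [0.6003 0.191  0.    ]
cup_rim 0.95 [325.1 210.6] [0.6226 0.3006 0.15  ]
cup_rim 0.78 [241.6 156.9] [0.6052 0.1907 0.15  ]
cup_rim 0.75 [252.8 270.2] [0.7245 0.2576 0.15  ]
hook 0.69 [219.6 171.2] [0.6349 0.1753 0.126 ]
cup 0.86 [316.1 194.2] [0.6223 0.3067 0.08  ]
cup 0.85 [249.3  16.6] [0.4646 0.1371 0.08  ]
cup 0.84 [253.  251.8] [0.7358 0.2643 0.08  ]
[ 3.21765110e+01  2.28911524e+01  1.27403082e+01  1.37343178e-02
 -7.98057794e+01 -9.83233479e+01]
```

View pics/w2.png

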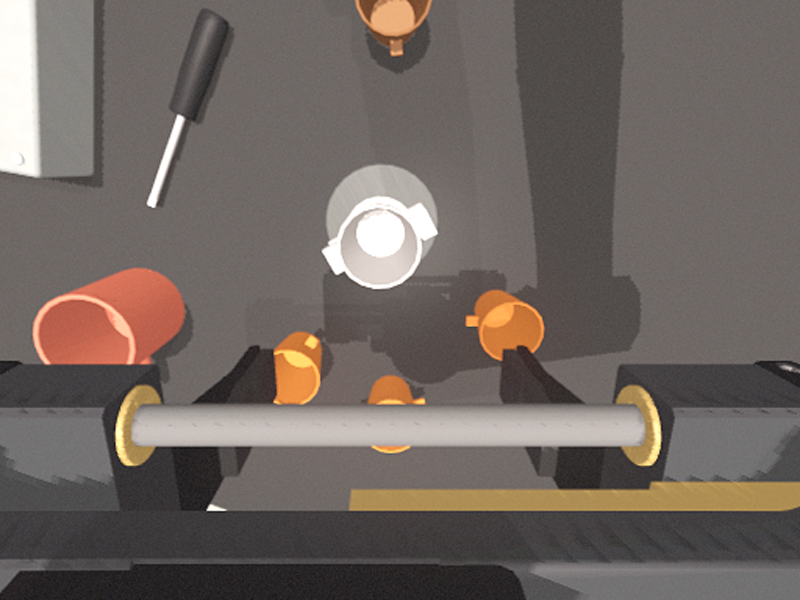

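The top cup's mouth shows at (380,243) with hooks at (334,257) and (424,221). I'll work out the axis and the move.

```bash
python3 - <<'E'
from h import *
np.set_printoptions(precision=4,suppress=True)
s=sense();c=capture('wrist');M=cam(c,s);k=1.5625
a=atz(c,M,np.array([334,257])/k,.126);b=atz(c,M,np.array([424,221])/k,.126)
print(a,b,'mid',(a+b)/2,np.linalg.norm(a-b),np.degrees(np.arctan2(*(a-b)[1::-1])))
print('rim',atz(c,M,np.array([380,243])/k,.15))
# rim circle fit from the image: bright ring
for r in silhouettes('wrist','cup')[:4]: print(r['score'],r['point'],r['mask'].sum())
C=(.6045,.1925);x=np.r_[C,.15]
for t in range(0,360,45):
    q=x+.029*np.array([np.cos(np.radians(t)),np.sin(np.radians(t)),0]);print((k*proj(c,M,q)).round(),end=' ')
E
```

```text
[0.6313 0.1622 0.126 ] [0.5802 0.2123 0.126 ] mid [0.6057 0.1872 0.126 ] 0.07155058107790167 -44.35925804298362
rim [0.604  0.1881 0.15  ]
0.98 [192.2, 236.7] 1277
0.77 [247.1, 157.6] 2206
0.74 [250.8, 252.0] 458
0.63 [324.4, 205.0] 1473
[369. 284.] [401. 284.] [424. 263.] [425. 231.] [403. 207.] [370. 206.] [347. 229.] [347. 261.]
```

{"name": "step_arm", "arguments": {"linear": [[24, -10, 20], [0, 0, 0], [0, 0, 0], [0, 0, 0], [0, 0, 0], [0, 0, 0], [0, 0, 0], [0, 0, 0], [0, 0, 0]], "delta_rot": [[0, 0, 0], [0, 0, 0.169], [0, 0, 0.169], [0, 0, 0.169], [0, 0, 0.169], [0, 0, 0.169], [0, 0, 0.169], [0, 0, 0], [0, 0, 0]], "grip": [87, 87, 87, 87, 87, 87, 87, 87, 87]}}

```text
time_s: 5.68
tcp_pos: [0.6048, 0.1849, 0.2798]
ee_rot: [[-0.829, 0.56, 0.0], [0.56, 0.829, 0.0], [-0.0, 0.0, -1.0]]
wrist_force: [0.5, 0.0, 0.1]
gripper_width: 1.0
gripper_force: 0.0
```

```bash
python3 b.py w3 stack=0 cup_rim=.15 hook=.126; python3 - <<'E'
import cv2
i=cv2.imread('pics/w3.png');cv2.imwrite('pics/w3c.png',cv2.resize(i[150:350,270:530],(780,600),interpolation=2))
E
```

```text
[0.6048 0.1849 0.2798] [ 0.1701  0.2727  0.0326  0.0401 -0.0367 -0.5843]
stack 0.9 [251.7 152.7] [0.6037 0.1929 0.    ]
cup_rim 0.94 [129.5  76.5] [0.46   0.1505 0.15  ]
cup_rim 0.91 [252.5 180.3] [0.6068 0.1897 0.15  ]
cup_rim 0.87 [373.6 228.3] [0.7242 0.2679 0.15  ]
hook 0.94 [252.5 205.4] [0.6366 0.1701 0.126 ]
```

View pics/w3c.png

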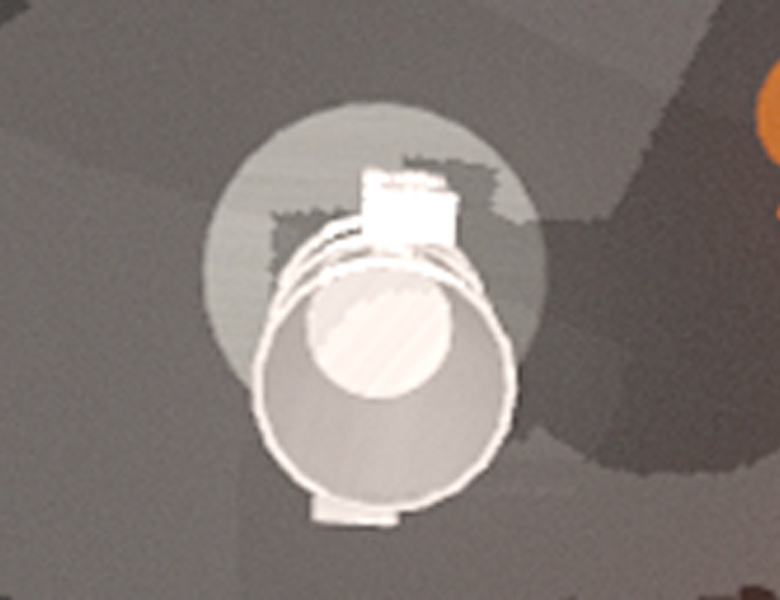

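In this enlarged crop the mouth's centre is at (385,382) and the hooks lie nearly along the vertical, so the grip direction across y is right (within about 2°). The cup sits about 6 mm along +tool y and 3 mm along +x.

{"name": "step_arm", "arguments": {"linear": [[3, 5.5, 0], [0, 0, 45], [0, 0, 50], [0, 0, 40], [0, 0, 20], [0, 0, 0], [0, 0, 0]], "delta_rot": [[0, 0, 0], [0, 0, 0], [0, 0, 0], [0, 0, 0], [0, 0, 0], [0, 0, 0], [0, 0, 0]], "grip": [87, 87, 87, 87, 87, 87, 75]}}

```text
time_s: 6.75
tcp_pos: [0.6063, 0.1922, 0.1258]
ee_rot: [[-0.828, 0.561, 0.002], [0.561, 0.828, 0.001], [-0.001, 0.002, -1.0]]
wrist_force: [0.4, 0.4, -0.2]
gripper_width: 0.952
gripper_force: 0.0
```

{"name": "step_arm", "arguments": {"linear": [[0, 0, 0], [0, 0, 0], [0, 0, 0], [0, 0, 0], [0, 0, 0], [0, 0, 0]], "delta_rot": [[0, 0, 0], [0, 0, 0], [0, 0, 0], [0, 0, 0], [0, 0, 0], [0, 0, 0]], "grip": [68, 62, 58, 54, 40, 40]}}

```text
time_s: 7.5
tcp_pos: [0.6057, 0.1917, 0.1249]
ee_rot: [[-0.828, 0.561, 0.001], [0.561, 0.828, 0.0], [-0.0, 0.0, -1.0]]
wrist_force: [-0.0, -0.2, 2.5]
gripper_width: 0.647
gripper_force: 29.7
```

Gripped at 56 mm with no side load. Twist 50° anticlockwise.

{"name": "step_arm", "arguments": {"linear": [[0, 0, 0], [0, 0, 0], [0, 0, 0], [0, 0, 0], [0, 0, 0], [0, 0, 0], [0, 0, 0], [0, 0, 0]], "delta_rot": [[0, 0, -0.1], [0, 0, -0.155], [0, 0, -0.155], [0, 0, -0.155], [0, 0, -0.155], [0, 0, -0.155], [0, 0, 0], [0, 0, 0]], "grip": [40, 40, 40, 40, 40, 40, 40, 40]}}

```text
time_s: 8.5
tcp_pos: [0.6062, 0.1922, 0.1263]
ee_rot: [[-0.961, -0.276, 0.003], [-0.276, 0.961, 0.001], [-0.003, 0.0, -1.0]]
wrist_force: [-1.3, 0.6, 6.5]
gripper_width: 0.648
gripper_force: 33.9
```

```bash
python3 -c "
from h import *;s=sense();print(s['moment'],s['wrist_force'],s['joints'])"
```

```text
[0.17605837 0.38164755 0.09856438] [-1.29373477  0.57221965  6.4882041 ] [ 3.21579217e+01  2.74628307e+01 -5.45427253e+00  3.99708646e-02
 -5.69318723e+01 -1.06148065e+02]
```

{"name": "step_arm", "arguments": {"linear": [[0, 0, -5], [0, 0, -10], [0, 0, -10]], "delta_rot": [[0, 0, 0], [0, 0, 0], [0, 0, 0]], "grip": [40, 40, 40]}}

```text
time_s: 8.88
tcp_pos: [0.6053, 0.1915, 0.1499]
ee_rot: [[-0.961, -0.275, -0.001], [-0.275, 0.961, -0.0], [0.001, -0.0, -1.0]]
wrist_force: [-0.1, -0.6, -0.1]
gripper_width: 0.646
gripper_force: 29.8
```

{"name": "step_arm", "arguments": {"linear": [[0, 0, -30], [0, -10, -40], [3, -35, -30], [3, -50, 0], [3, -60, 0], [3, -60, 0], [3, -60, 0], [3, -60, 0], [3, -40, 0], [3, -11, 0]], "delta_rot": [[0, 0, 0], [0, 0, 0], [0, 0, 0], [0, 0, 0], [0, 0, 0], [0, 0, 0], [0, 0, 0], [0, 0, 0], [0, 0, 0], [0, 0, 0]], "grip": [40, 40, 40, 40, 40, 40, 40, 40, 40, 40]}}

```text
time_s: 10.12
tcp_pos: [0.6883, -0.1889, 0.249]
ee_rot: [[-0.962, -0.272, -0.001], [-0.272, 0.962, -0.0], [0.001, 0.0, -1.0]]
wrist_force: [0.4, 0.5, -0.2]
gripper_width: 0.642
gripper_force: 29.8
```

{"name": "step_arm", "arguments": {"linear": [[0, 0, 0], [0, 0, 0]], "delta_rot": [[0, 0, 0], [0, 0, 0]], "grip": [40, 40]}}

```text
time_s: 10.38
tcp_pos: [0.6885, -0.1848, 0.2499]
ee_rot: [[-0.961, -0.276, 0.0], [-0.276, 0.961, 0.0], [-0.0, 0.0, -1.0]]
wrist_force: [0.3, -0.3, -0.0]
gripper_width: 0.646
gripper_force: 29.8
```

```bash
python3 b.py w4 pad=.083 dial_base=.051 start_top=.07 cup=.2
```

```text
[ 0.6885 -0.1848  0.2499] [ 0.4535 -0.1892 -0.0814  0.1321  0.0177  0.1409]
pad 0.59 [248.3 110.6] [ 0.6221 -0.2042  0.083 ]
dial_base 0.32 [250.9 209. ] [ 0.741  -0.1665  0.051 ]
cup 0.78 [248.1 208.7] [ 0.6895 -0.1852  0.2   ]
cup 0.23 [386.8 127.3] [ 0.6037 -0.1077  0.2   ]
```

View pics/w4.png

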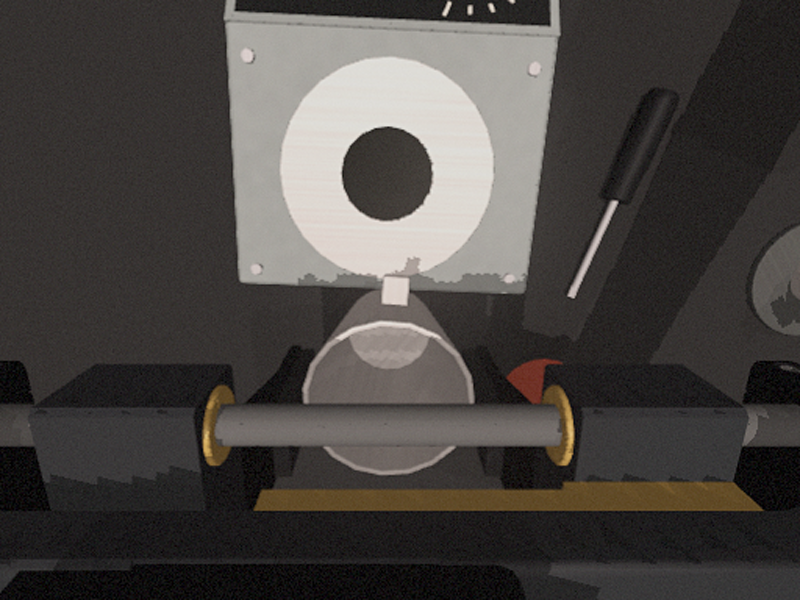

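The cup is held upright. The pad is centred at (388,173) and matches (0.622,-0.204). Move over it and lower.

{"name": "step_arm", "arguments": {"linear": [[25, 0, 0], [30, 0, 0], [14, 0, 15], [0, 0, 40], [0, 0, 35], [0, 0, 20], [0, 0, 5], [0, 0, 0]], "delta_rot": [[0, 0, 0], [0, 0, 0], [0, 0, 0], [0, 0, 0], [0, 0, 0], [0, 0, 0], [0, 0, 0], [0, 0, 0]], "grip": [40, 40, 40, 40, 40, 40, 40, 40]}}

```text
time_s: 11.62
tcp_pos: [0.6227, -0.205, 0.1351]
ee_rot: [[-0.961, -0.276, 0.001], [-0.276, 0.961, -0.0], [-0.001, -0.001, -1.0]]
wrist_force: [-0.6, 0.5, -0.2]
gripper_width: 0.651
gripper_force: 29.8
```

{"name": "step_arm", "arguments": {"linear": [[0, 0, 2], [0, 0, 2], [0, 0, 1]], "delta_rot": [[0, 0, 0], [0, 0, 0], [0, 0, 0]], "grip": [40, 40, 40]}}

```text
time_s: 12.0
tcp_pos: [0.6223, -0.2051, 0.1298]
ee_rot: [[-0.961, -0.275, 0.001], [-0.275, 0.961, -0.0], [-0.001, -0.0, -1.0]]
wrist_force: [-0.2, -0.3, -0.8]
gripper_width: 0.645
gripper_force: 29.8
```

{"name": "step_arm", "arguments": {"linear": [[0, 0, 1], [0, 0, 0.5]], "delta_rot": [[0, 0, 0], [0, 0, 0]], "grip": [40, 40]}}

```text
time_s: 12.25
tcp_pos: [0.6222, -0.2051, 0.128]
ee_rot: [[-0.961, -0.275, -0.0], [-0.275, 0.961, -0.0], [0.0, -0.0, -1.0]]
wrist_force: [0.9, 0.3, 0.4]
gripper_width: 0.644
gripper_force: 29.8
```

{"name": "step_arm", "arguments": {"linear": [[0, 0, 0.7], [0, 0, 0.7], [0, 0, 0]], "delta_rot": [[0, 0, 0], [0, 0, 0], [0, 0, 0]], "grip": [40, 40, 40]}}

```text
time_s: 12.62
tcp_pos: [0.6226, -0.2051, 0.128]
ee_rot: [[-0.961, -0.276, 0.001], [-0.276, 0.961, -0.0], [-0.001, -0.001, -1.0]]
wrist_force: [-3.0, 1.7, 5.0]
gripper_width: 0.646
gripper_force: 29.6
```

Contact (5 N). Open, then rise.

{"name": "step_arm", "arguments": {"linear": [[0, 0, 0], [0, 0, 0], [0, 0, 0], [0, 0, 0], [0, 0, 0], [0, 0, -10], [0, 0, -30], [0, 0, -40], [0, 0, -40], [0, 0, 0]], "delta_rot": [[0, 0, 0], [0, 0, 0], [0, 0, 0], [0, 0, 0], [0, 0, 0], [0, 0, 0], [0, 0, 0], [0, 0, 0], [0, 0, 0], [0, 0, 0]], "grip": [58, 62, 72, 87, 87, 87, 87, 87, 87, 87]}}

```text
time_s: 13.88
tcp_pos: [0.6243, -0.2057, 0.2523]
ee_rot: [[-0.961, -0.276, 0.01], [-0.276, 0.961, -0.002], [-0.009, -0.005, -1.0]]
wrist_force: [-0.6, 0.7, -0.2]
gripper_width: 1.005
gripper_force: 0.0
```

```bash
cat > e.py <<'E'
from h import *
np.set_printoptions(precision=4,suppress=True)
# dial pose estimate in world (from w1 fit)
p=np.array([.5785,-.2141,np.radians(13.58)])
Rz=cv2.Rodrigues(np.array([0,0,p[2]]))[0];a=np.radians(28)
Rp=Rz@np.array([[np.cos(a),0,-np.sin(a)],[0,1,0],[np.sin(a),0,np.cos(a)]]) # cols: up slope, left, out
O=np.array([p[0],p[1],0])+Rz@[-.15,0,.022]
for n,v,h in(('dialbase',(.062,.047),0),('grip',(.062,.047),.036),('start',(.0606,-.063),.022)):
    print(n,O+Rp@[v[0],v[1],h])
print(Rp)
rs={}
for n in('scene','side','wrist'):
    s=sense();c=capture(n);M=cam(c,s)
    for l in('dial_base','dial_grip','start_top','pad'):
        r=landmark_of(n,l)
        if r: 
            rs.setdefault(l,[]).append(ray(c,M,r[0]['point'])); print(n,l,round(r[0]['score'],2),np.round(r[0]['point'],1))
    if n=='wrist': 
        for l in('cup','cup_rim'):
            for r in landmark_of(n,l)[:2]: print(l,round(r['score'],2),atz(c,M,r['point'],.083 if l=='cup' else .153))
for l,v in rs.items():
    if len(v)>1: print(l,*tri(v))
E
python3 e.py
```

```text
dialbase [ 0.4749 -0.1908  0.0511]
grip [ 0.4584 -0.1947  0.0829]
start [ 0.4895 -0.3004  0.0699]
[[ 0.8583 -0.2348 -0.4563]
 [ 0.2073  0.972  -0.1102]
 [ 0.4695  0.      0.8829]]
scene dial_base 0.53 [219.7 128.4]
scene dial_grip 0.47 [219.2 117.9]
scene start_top 0.55 [182.  109.5]
side dial_base 0.72 [281.1 151.8]
side dial_grip 0.59 [337.4 167.1]
side start_top 0.47 [278.  132.4]
side pad 0.75 [281.3 150. ]
wrist dial_base 0.81 [298.9  48.7]
wrist dial_grip 0.69 [303.3  20.1]
wrist start_top 0.82 [191.2  27.6]
cup 0.72 [ 0.6209 -0.2075  0.083 ]
cup 0.72 [ 0.746  -0.0448  0.083 ]
cup_rim 0.82 [ 0.6209 -0.2051  0.153 ]
dial_base [ 0.5402 -0.1589  0.1346] [np.float64(26.620946378758642), np.float64(58.971821420841096), np.float64(60.105199882777775)]
dial_grip [ 0.4556 -0.1961  0.0767] [np.float64(1.2145425416442879), np.float64(1.7967210937446936), np.float64(0.8809378291432655)]
start_top [ 0.5643 -0.236   0.1644] [np.float64(12.53087561133261), np.float64(70.63733296755977), np.float64(70.1299473920958)]
```

The cup stands on the pad: underside (0.621,-0.207), rim (0.621,-0.205). The dial grip from the fit and from triangulation agree to 6 mm. I'll work out the tilted pose for the dial.

```bash
cat > g.py <<'E'
from h import *
np.set_printoptions(precision=4,suppress=True)
YAW=13.58
def panel(yaw=YAW):
    Rz=cv2.Rodrigues(np.array([0,0,np.radians(yaw)]))[0];a=np.radians(28)
    return Rz@np.array([[np.cos(a),0,-np.sin(a)],[0,1,0],[np.sin(a),0,np.cos(a)]])
def tool(pos,sign=-1,yaw=YAW):
    P=panel(yaw);t=np.radians(80-20*pos);x=sign*(P[:,0]*np.cos(t)+P[:,1]*np.sin(t));z=-P[:,2]
    return np.c_[x,np.cross(z,x),z]
def go(R,t):
    s=sense();R0=np.array(s['ee_rot']);u,_,v=np.linalg.svd(R0);R0=u@v;t0=np.array(s['tcp_pos'])
    w=cv2.Rodrigues(R0.T@R)[0].ravel()
    print('now',t0,'lin first(old axes)',1e3*R0.T@(t-t0),'lin after(new axes)',1e3*R.T@(t-t0),'rot',w,np.degrees(np.linalg.norm(w)))
E
python3 -c "
from g import *
print(np.round(sense()['joints'],1));go(tool(1),np.array([.405,-.208,.19]))"
```

```text
[ -4.1  24.2   7.3  -0.  -73.1 -69.9]
now [ 0.6223 -0.2051  0.2467] lin first(old axes) [209.6863  56.9795  56.663 ] lin after(new axes) [ 65.1264 209.1421 -49.435 ] rot [ 0.2639 -0.4358 -0.9846] 63.52075440998472
```

{"name": "step_arm", "arguments": {"linear": [[30, 8, 0], [45, 12, 0], [45, 12, 0], [45, 13, 0], [45, 12, 0], [0, 0, 0]], "delta_rot": [[0, 0, 0], [0, 0, 0], [0, 0, 0], [0, 0, 0], [0, 0, 0], [0, 0, 0]], "grip": [87, 87, 87, 87, 87, 87]}}

```text
time_s: 15.48
tcp_pos: [0.402, -0.208, 0.2474]
ee_rot: [[-0.962, -0.274, 0.001], [-0.274, 0.962, 0.0], [-0.001, -0.0, -1.0]]
wrist_force: [0.9, 0.6, 0.6]
gripper_width: 1.001
gripper_force: 0.0
```

{"name": "step_arm", "arguments": {"linear": [[0, 0, 0], [0, 0, 0], [0, 0, 0], [0, 0, 0], [0, 0, 0], [0, 0, 0], [0, 0, 0], [0, 0, 0]], "delta_rot": [[0.0377, -0.0623, -0.1407], [0.0377, -0.0623, -0.1407], [0.0377, -0.0623, -0.1407], [0.0377, -0.0623, -0.1407], [0.0377, -0.0623, -0.1407], [0.0377, -0.0623, -0.1407], [0.0377, -0.0623, -0.1407], [0, 0, 0]], "grip": [87, 87, 87, 87, 87, 87, 87, 87]}}

```text
time_s: 16.48
tcp_pos: [0.4051, -0.2092, 0.2471]
ee_rot: [[-0.233, -0.859, 0.456], [-0.943, 0.314, 0.108], [-0.236, -0.405, -0.884]]
wrist_force: [1.0, -0.3, 1.3]
gripper_width: 1.004
gripper_force: 0.0
```

```bash
python3 -c "
from g import *
print(np.round(sense()['joints'],1));go(tool(1),np.array([.405,-.208,.19]))"
```

```text
[-17.6  -4.6 -26.3 -19.7 -45.6  11.8]
now [ 0.4051 -0.2092  0.2471] lin first(old axes) [12.3718 23.5307 50.5029] lin after(new axes) [12.314  23.6316 50.4699] rot [ 0.0002 -0.0024 -0.0076] 0.4542222764054027
```

{"name": "step_arm", "arguments": {"linear": [[6, 12, 15], [6, 12, 15], [0, 0, 0], [0, 0, 0]], "delta_rot": [[0, 0, 0], [0, 0, -0.0076], [0, 0, 0], [0, 0, 0]], "grip": [60, 45, 45, 45]}}

```text
time_s: 16.98
tcp_pos: [0.3958, -0.209, 0.2085]
ee_rot: [[-0.223, -0.862, 0.456], [-0.947, 0.302, 0.109], [-0.231, -0.407, -0.884]]
wrist_force: [0.9, -1.5, 0.6]
gripper_width: 0.629
gripper_force: 0.0
```

```bash
python3 b.py w5 dial_base=.051 dial_grip=.082 start_top=.07
```

```text
[ 0.3958 -0.209   0.2085] [-0.157  -0.4698  0.5195 -0.409   0.066   0.8296]
dial_base 0.85 [251.7 174. ] [ 0.4745 -0.1868  0.051 ]
dial_grip 0.6 [250.2 176.7] [ 0.4588 -0.1965  0.082 ]
start_top 0.88 [197.5  83.4] [ 0.4901 -0.3003  0.07  ]
```

View pics/w5.png

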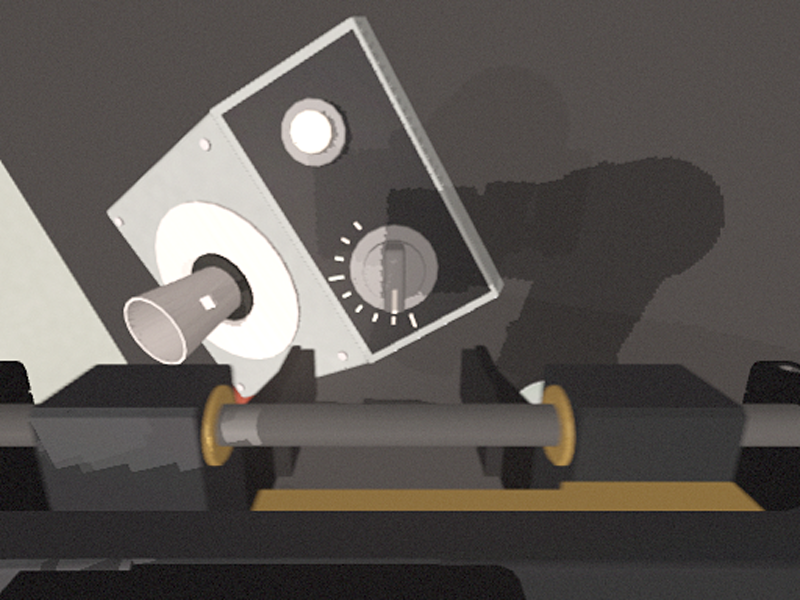

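The bar is vertical in the image (395,280), its pointer at the tick next to the long 0 tick at (413,320). That confirms position 1, with the tool aligned to the bar. The cup stands well on the pad.

```bash
python3 -c "
from g import *
go(tool(1),np.array([.4649,-.194,.0701]))"
```

```text
now [ 0.3954 -0.2088  0.2084] lin first(old axes) [  2.5751   0.9975 155.4262] lin after(new axes) [  2.784    0.9756 155.4228] rot [-0.0001 -0.0013  0.0046] 0.2719123375120735
```

{"name": "step_arm", "arguments": {"linear": [[3, 1, 30], [0, 0, 40], [0, 0, 40], [0, 0, 30], [0, 0, 15], [0, 0, 0], [0, 0, 0]], "delta_rot": [[0, 0, 0], [0, 0, 0], [0, 0, 0], [0, 0, 0], [0, 0, 0], [0, 0, 0], [0, 0, 0]], "grip": [45, 45, 45, 45, 45, 45, 45]}}

```text
time_s: 18.05
tcp_pos: [0.4641, -0.1946, 0.0706]
ee_rot: [[-0.222, -0.861, 0.457], [-0.947, 0.302, 0.109], [-0.232, -0.408, -0.883]]
wrist_force: [0.8, -0.2, 1.5]
gripper_width: 0.518
gripper_force: 0.0
```

{"name": "step_arm", "arguments": {"linear": [[0, 0, 0], [0, 0, 0], [0, 0, 0], [0, 0, 0], [0, 0, 0]], "delta_rot": [[0, 0, 0], [0, 0, 0], [0, 0, 0], [0, 0, 0], [0, 0, 0]], "grip": [35, 28, 22, 18, 8]}}

```text
time_s: 18.68
tcp_pos: [0.4626, -0.1937, 0.0688]
ee_rot: [[-0.223, -0.864, 0.453], [-0.947, 0.302, 0.111], [-0.233, -0.404, -0.885]]
wrist_force: [-5.1, 0.7, 0.5]
gripper_width: 0.165
gripper_force: 2.3
```

{"name": "step_arm", "arguments": {"linear": [[0, 0, 0], [0, 0, 0], [0, 0, 0], [0, 0, 0], [0, 0, 0], [0, 0, 0], [0, 0, 0], [0, 0, 0], [0, 0, 0], [0, 0, 0]], "delta_rot": [[0, 0, 0], [0, 0, 0.155], [0, 0, 0.155], [0, 0, 0.155], [0, 0, 0.155], [0, 0, 0.155], [0, 0, 0.155], [0, 0, 0.155], [0, 0, 0.155], [0, 0, 0.156]], "grip": [8, 8, 8, 8, 8, 8, 8, 8, 8, 8]}}

```text
time_s: 19.92
tcp_pos: [0.4614, -0.1921, 0.0684]
ee_rot: [[-0.89, 0.073, 0.45], [0.139, 0.984, 0.114], [-0.435, 0.164, -0.885]]
wrist_force: [-7.5, 4.9, 4.2]
gripper_width: 0.157
gripper_force: 30.0
```

{"name": "step_arm", "arguments": {"linear": [[0, 0, 0], [0, 0, 0]], "delta_rot": [[0, 0, 0], [0, 0, 0]], "grip": [8, 8]}}

```text
time_s: 20.18
tcp_pos: [0.4614, -0.1921, 0.0684]
ee_rot: [[-0.89, 0.069, 0.45], [0.134, 0.984, 0.114], [-0.435, 0.162, -0.886]]
wrist_force: [-6.4, 4.8, 4.2]
gripper_width: 0.156
gripper_force: 30.0
```

```bash
python3 -c "
from g import *
s=sense();print(s['moment'],s['wrist_force'],s['gripper_force']);go(tool(5),np.array([.4649,-.194,.0701]))"
```

```text
[1.0929 1.8014 0.8258] [-6.392   4.834   4.2312] 30.001224065199494
now [ 0.4614 -0.1921  0.0684] lin first(old axes) [-4.1254 -1.3662 -0.1471] lin after(new axes) [-4.1305 -1.3539 -0.1138] rot [ 0.0032 -0.007   0.0031] 0.47556314175068465
```

Turned to within 0.5° of position 5 with the bar still held. Release and back out along the axis.

{"name": "step_arm", "arguments": {"linear": [[0, 0, 0], [0, 0, 0], [0, 0, 0], [0, 0, 0], [0, 0, -20], [0, 0, -40], [0, 0, -40], [0, 0, -20], [0, 0, 0], [0, 0, 0]], "delta_rot": [[0, 0, 0], [0, 0, 0], [0, 0, 0], [0, 0, 0], [0, 0, 0], [0, 0, 0], [0, 0, 0], [0, 0, 0], [0, 0, 0], [0, 0, 0]], "grip": [20, 30, 40, 45, 45, 45, 45, 45, 45, 45]}}

```text
time_s: 21.42
tcp_pos: [0.4092, -0.2072, 0.1748]
ee_rot: [[-0.888, 0.07, 0.454], [0.134, 0.985, 0.11], [-0.44, 0.158, -0.884]]
wrist_force: [-0.1, 0.0, -0.4]
gripper_width: 0.514
gripper_force: 0.0
```

```bash
python3 b.py w6 dial_base=.051 dial_grip=.082 start_top=.07; python3 -c "
from g import *
print(np.round(sense()['joints'],1))
S=np.array([.4898,-.3004,.0699])
go(tool(5),S+.04*panel()[:,2])
import cv2;i=cv2.imread('pics/w6.png');print(i.shape)"
```

```text
[ 0.4092 -0.2072  0.1748] [ 0.1149  1.1046 -0.2177  0.1844 -0.1524 -0.048 ]
dial_base 0.96 [250.1 184.7] [ 0.4811 -0.1906  0.051 ]
dial_base 0.31 [406.   51.1] [ 0.3611 -0.0514  0.051 ]
dial_grip 0.64 [249.  185.5] [ 0.4535 -0.1949  0.082 ]
start_top 0.88 [146.1 219.9] [ 0.4889 -0.3023  0.07  ]
start_top 0.55 [250.2 181.3] [ 0.4593 -0.1921  0.07  ]
[-18.    0.9 -31.1 -24.5 -36.3 -61.1]
now [ 0.4092 -0.2072  0.1744] lin first(old axes) [ -38.0428 -102.7619   78.7054] lin after(new axes) [ -38.181  -102.6461   78.7897] rot [-0.0005 -0.0035  0.004 ] 0.30549132913820626
(600, 800, 3)
```

View pics/w6.png

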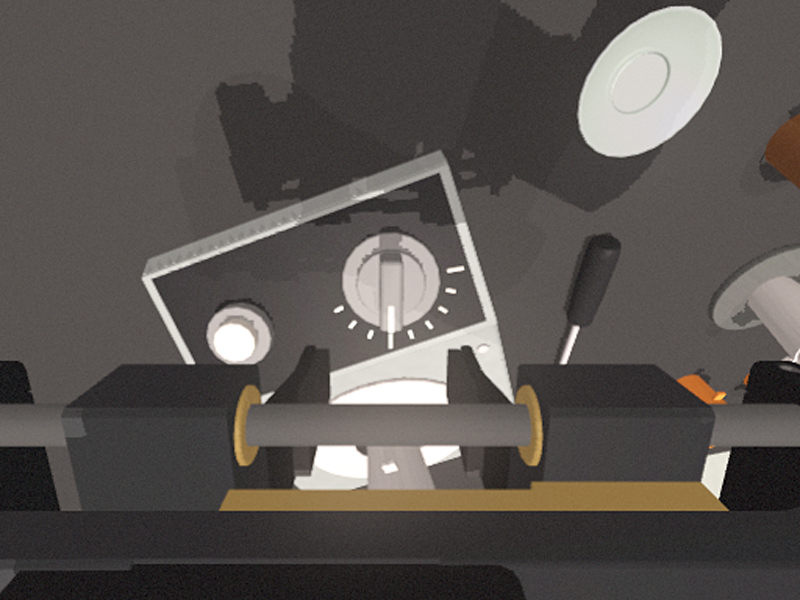

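The dial rests at the long tick of 5 (390,338), and the button is at (235,342). Move over the button with shut fingers.

{"name": "step_arm", "arguments": {"linear": [[-10, -25, 0], [-14, -40, 10], [-14, -38, 30], [0, 0, 30], [0, 0, 9], [0, 0, 0], [0, 0, 0]], "delta_rot": [[0, 0, 0], [0, 0, 0], [0, 0, 0], [0, 0, 0], [0, 0, 0], [0, 0, 0], [0, 0, 0]], "grip": [20, 0, 0, 0, 0, 0, 0]}}

```text
time_s: 22.5
tcp_pos: [0.472, -0.3052, 0.1074]
ee_rot: [[-0.887, 0.068, 0.456], [0.132, 0.985, 0.109], [-0.442, 0.157, -0.883]]
wrist_force: [-0.1, -0.1, -0.0]
gripper_width: 0.006
gripper_force: 0.0
```

```bash
python3 -c "
from g import *
s=sense();c=capture('wrist');M=cam(c,s);r=landmark_of('wrist','start_top')
for q in r[:2]: print(round(q['score'],2),q['point'],atz(c,M,q['point'],.07))
print(s['gripper_width'])
S=np.array([.4896,-.301,.0699]);go(tool(5),S)"
```

```text
0.62 [246.6, 210.3] [ 0.4896 -0.3019  0.07  ]
0.005922072466641508
now [ 0.472  -0.3053  0.1076] lin first(old axes) [ 1.6841 -0.4833 41.8068] lin after(new axes) [ 1.6571 -0.5622 41.8069] rot [-0.0017  0.0006  0.0057] 0.34408968926601713
```

{"name": "step_arm", "arguments": {"linear": [[1.5, 0, 15], [0, 0, 15], [0, 0, 8], [0, 0, 3], [0, 0, 3], [0, 0, 3]], "delta_rot": [[0, 0, 0], [0, 0, 0], [0, 0, 0], [0, 0, 0], [0, 0, 0], [0, 0, 0]], "grip": [0, 0, 0, 0, 0, 0]}}

```text
time_s: 23.35
tcp_pos: [0.4911, -0.2997, 0.0642]
ee_rot: [[-0.888, 0.069, 0.454], [0.133, 0.985, 0.11], [-0.44, 0.158, -0.884]]
wrist_force: [-14.2, 1.2, 20.9]
gripper_width: 0.005
gripper_force: 12.7
```

{"name": "step_arm", "arguments": {"linear": [[0, 0, 1], [0, 0, 1], [0, 0, 0]], "delta_rot": [[0, 0, 0], [0, 0, 0], [0, 0, 0]], "grip": [0, 0, 0]}}

```text
time_s: 23.72
tcp_pos: [0.491, -0.2997, 0.0643]
ee_rot: [[-0.888, 0.067, 0.455], [0.131, 0.985, 0.11], [-0.44, 0.158, -0.884]]
wrist_force: [-13.8, 2.0, 17.1]
gripper_width: 0.005
gripper_force: 10.7
```

Hard stop reached at about 6 mm of travel with about 21 N on the axis, well over the 5 N spring. Back away.

{"name": "step_arm", "arguments": {"linear": [[0, 0, -15], [0, 0, -35], [0, 0, -45], [0, 0, -45], [0, 0, -20], [0, 0, 0], [0, 0, 0], [0, 0, 0]], "delta_rot": [[0, 0, 0], [0, 0, 0], [0, 0, 0], [0, 0, 0], [0, 0, 0], [0, 0, 0], [0, 0, 0], [0, 0, 0]], "grip": [0, 0, 0, 0, 0, 0, 0, 0]}}

```text
time_s: 24.72
tcp_pos: [0.42, -0.3168, 0.2023]
ee_rot: [[-0.889, 0.069, 0.453], [0.134, 0.985, 0.111], [-0.439, 0.159, -0.884]]
wrist_force: [0.5, 0.2, 0.1]
gripper_width: 0.003
gripper_force: 0.0
```

```bash
python3 b.py w7 start_top=.07 dial_base=.051 cup_rim=.153 cup=.083
```

```text
[ 0.42   -0.3168  0.2023] [ 0.1251  0.126   0.1053  0.2042 -0.1318  0.1024]
start_top 0.8 [245.9 177.7] [ 0.4884 -0.303   0.07  ]
start_top 0.65 [298.8 186.6] [ 0.5148 -0.2425  0.07  ]
dial_base 0.62 [339.9 142. ] [ 0.4744 -0.1913  0.051 ]
cup 0.56 [481.  225.5] [0.6441 0.0403 0.083 ]
```

View pics/w7.png

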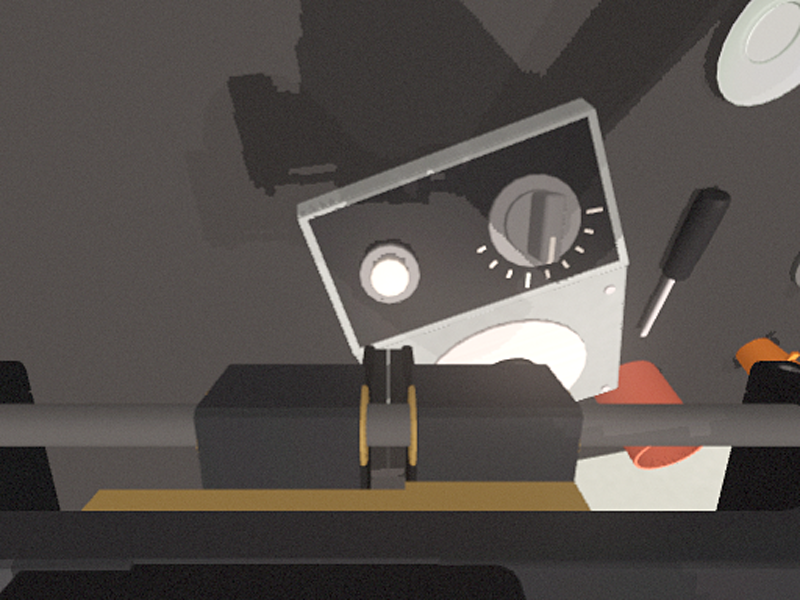

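The dial bar is still vertical in the image at (545,225), i.e. along position 5, and the button at (390,275) is back out. One last check of the cup from the fixed cameras, then hand in.

```bash
python3 - <<'E'
from h import *
for n in('scene','side'):
    c=capture(n);M=cam(c)
    for l,z in(('cup_rim',.153),('cup',.083)):
        for r in landmark_of(n,l)[:6]:
            P=atz(c,M,r['point'],z)
            if P[1]<-.1: print(n,l,round(r['score'],2),P)
print(sense()['wrist_force']); print(finish_job())
E
```

```text
scene cup_rim 0.69 [ 0.62425056 -0.19536147  0.153     ]
scene cup 0.56 [ 0.62103032 -0.19435833  0.083     ]
side cup_rim 0.71 [ 0.6205306  -0.19654769  0.153     ]
side cup 0.62 [ 0.62869296 -0.22019668  0.083     ]
[-0.41970466  0.10611558  0.01025993]
the job is handed in; nothing more can be done
None
```

The job is handed in: the top cup is unlocked and standing upright on the pad, the dial is at position 5, the start button was pressed to its stop and has sprung back, and the arm has backed clear with nothing in contact. It took about 25 s. The last fixed-camera readings put the cup within about 15 mm of the pad centre; the closer wrist-camera look after letting go put it within about 3 mm.

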